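Run a fingertip along a row of cover plugs to bed them flush

ROBOT

A 6-joint arm with a two-finger parallel gripper is mounted at the origin on the work surface. World frame = base frame: x ahead of the robot, y to its left, z up, the work surface at z = 0. Lengths are in mm, angles in rad, forces in N, time in s.
With the tool pointing down it reaches from about 400 to 925 mm from the base axis. Payload 12.5 kg.
Tool frame: the origin (TCP) lies midway between the tips of the shut fingers; the grasp point (between the pads) lies 19 mm behind it; z points along the fingers, y is the line along which they close (so a half turn about z gives the same grasp; the last joint's range is limited). The gripper opens to 95 mm and grips with 3 to 60 N. Pads are 20 mm wide; open, the fingers measure 119 mm over their backs; the gripper's body (75 mm by 180 mm) begins 59 mm behind the grasp point.
Start: joints at [-1.263, 0.491, 1.559, -0, 1.092, -0.106], TCP at [251.331, -572.258, 214.661] pointing down, gripper open.
Joint ranges: [-3.1, 3.1], [-0.84, 2.19], [0.05, 2.79], [-1.13, 4.28], [0.06, 2.93], [-2.69, 2.69]. Speed limits (rad/s): [2.22, 2.22, 2.79, 3.14, 3.14, 3.14].

INTERFACE

Orientations are given as [roll, pitch, yaw] about the fixed x, y, z axes, in that order (R = Rz(yaw) Ry(pitch) Rx(roll)).
In Python, from cell import env gives the robot as it stands.
- The arm moves only by the tool arm_command, never from a script. Its argument "targets" is a list of rows, each a list of 5 numbers: the shift along the tool's x, y, z in mm, then the turn about the tool's z in degrees, then the opening, from 0 (shut) to 1 (fully open). In form: [[tx, ty, tz, roll, fingers], ...]. A call has 1 to 5 rows; each row is the pose to reach, as a shift and turn from the pose commanded when the call began, along the tool's axes at that moment; what a row does not reach only later rows make up. A row lasts 1/10 s, in which the tool goes at most 50 mm and 8.59 degrees, less where a joint would pass 70% of its speed; a pose out of reach is approached as far as the arm can. A call with a gripper value outside its range is refused whole. The fingers move at their own pace and stop on an object; the grip force is fixed at half the most. Time passes only in rows, so rows that repeat a pose let the fingers close. It gives the time, the measured TCP pose, the force, the opening and the grip force at its end, in the units of the state.
- env.state(): the state, without advancing time (a new reading comes with each control period).
- env.read_camera(name): name is "scene" or "top"; returns a dict with "frame" (384x512x3 uint8, red, green, blue), "vertical_fov" (degrees; the focal length in pixels is half the picture's height over the tangent of half this angle, whatever the lens; pixels are square), "cx", "cy" (the principal point, pixels), "k1" (the pictures are not rectified: a ray, as slopes to the right and down, at radius r is drawn at 1 + k1 r^2 times it, then the intrinsics apply), "world_from_camera" (4x4, takes a point from camera to world coordinates). Camera axes: x right, y down, z forward; pixel columns grow to the right and rows downward; lengths in mm; the calibration is good to about 2 mm. A picture is of the moment at which its call begins. There is no depth.
- env.job_done(): hands the job in; it is judged then, once.
The state is a dict: "t": time; "joints": joint angles; "qvel": joint speeds; "tau": joint torques, N m; "eef_pos": TCP position; "tcp_rot": TCP orientation; "ft_force": force on the tool from outside, world axes, zero at the start; "moment": the same for the moment, N m; "opening": opening from 0.0 (shut) to 1.0 (fully open); "grip_force": force on a finger pad.
Only numpy, scipy, OpenCV 4.12 (cv2) and the standard library are available. Lean on these libraries where they do the work, as an engineer would, in place of code of your own. Each camera call takes 0.05 s, during which the arm holds its last target. There are 200 camera calls.

TASK

Starting from the end of the row where the brass weight stands, run the closed fingertips along the arc of five red-brown wooden plugs in the pale panel and press each one down flush in turn with a light touch, staying low over the panel (never more than about 4 cm above it) from the first plug to the last. Then lift clear; do not draw any plug out, and leave the brass weight, the offcut, the tools and everything else on the bench where they are.

Things in the scene. Friction and masses are not known exactly. Their poses are not given: they have to be found in the camera images.
- panel: Pale ash panel lying flat, fixed between brass bench dogs: 120 (x) x 360 (y) x 24 mm thick. Origin at the centre of its underside, on the bench; its upper face is 24 mm above that, z up, y along its length. Five red-brown wooden plugs stand in its upper face in a shallow arc that runs along y and bows to +x.
- brass_weight: Loose turned brass weight, 36 mm across and 32 mm tall, standing on the panel's midline 142 mm from its centre, just beyond one end of the plug row (which end varies): the row starts there. Origin at the centre of its underside.
- offcut: Loose dark wood offcut 36 x 34 x 26 mm tall, on the panel beyond the other end of the row, 142 mm from its centre. Origin at the centre of its underside.
- pencil: Loose green pencil 144 mm long, 8 mm thick, on the bench beyond the panel, lying along y. Origin under the middle of its green part.
- square: Loose try square lying on the bench beyond the panel, 16 mm thick, wooden stock 100 mm along y, steel blade 90 mm along +x. Origin under the middle of the stock.
- glue: Yellow glue bottle with a red cap standing at the left, 60 mm across, 150 mm tall. Origin at the centre of its underside.
- chisel: Loose chisel, blue handle, 240 mm long, lying at the right. Origin under its middle.
- plug1 (a joint): How far plug 1 of 5 (counted from the panel's -y end) is pressed in, m: 0 = crown 6 mm above the panel's face, 0.006 = home, crown level with the face (firm stop); starts at 0 to 0.0015, negative if drawn out. It moves only straight up and down, rubs with about 3 N and stays where it is left.
- plug1_crown (a point): Centre of the top of plug 1's crown; it sinks with the plug. The plug is a red-brown wooden disc 23 mm across whose crown tapers (about 30 degrees) to a 4 mm flat, in a 25 mm hole; plugs are 38 mm apart along the panel's y.
- plug2 (a joint): How far plug 2 of 5 (counted from the panel's -y end) is pressed in, m: 0 = crown 6 mm above the panel's face, 0.006 = home, crown level with the face (firm stop); starts at 0 to 0.0015, negative if drawn out. It moves only straight up and down, rubs with about 3 N and stays where it is left.
- plug2_crown (a point): Centre of the top of plug 2's crown; it sinks with the plug. The plug is a red-brown wooden disc 23 mm across whose crown tapers (about 30 degrees) to a 4 mm flat, in a 25 mm hole; plugs are 38 mm apart along the panel's y.
- plug3 (a joint): How far plug 3 of 5 (counted from the panel's -y end) is pressed in, m: 0 = crown 6 mm above the panel's face, 0.006 = home, crown level with the face (firm stop); starts at 0 to 0.0015, negative if drawn out. It moves only straight up and down, rubs with about 3 N and stays where it is left.
- plug3_crown (a point): Centre of the top of plug 3's crown; it sinks with the plug. The plug is a red-brown wooden disc 23 mm across whose crown tapers (about 30 degrees) to a 4 mm flat, in a 25 mm hole; plugs are 38 mm apart along the panel's y.
- plug4 (a joint): How far plug 4 of 5 (counted from the panel's -y end) is pressed in, m: 0 = crown 6 mm above the panel's face, 0.006 = home, crown level with the face (firm stop); starts at 0 to 0.0015, negative if drawn out. It moves only straight up and down, rubs with about 3 N and stays where it is left.
- plug4_crown (a point): Centre of the top of plug 4's crown; it sinks with the plug. The plug is a red-brown wooden disc 23 mm across whose crown tapers (about 30 degrees) to a 4 mm flat, in a 25 mm hole; plugs are 38 mm apart along the panel's y.
- plug5 (a joint): How far plug 5 of 5 (counted from the panel's -y end) is pressed in, m: 0 = crown 6 mm above the panel's face, 0.006 = home, crown level with the face (firm stop); starts at 0 to 0.0015, negative if drawn out. It moves only straight up and down, rubs with about 3 N and stays where it is left.
- plug5_crown (a point): Centre of the top of plug 5's crown; it sinks with the plug. The plug is a red-brown wooden disc 23 mm across whose crown tapers (about 30 degrees) to a 4 mm flat, in a 25 mm hole; plugs are 38 mm apart along the panel's y.

How it is judged:
By the outcome, as a careful person would: the job done as asked, in the order asked, and still so for the second after the job is handed in, with the robot touching nothing.
It also fails if it takes over 48 s, if anything falls off the work surface, if the arm or the gripper's body presses on something with over 40 N, if the wrist force passes 120 N, or if a joint passes its speed limit or range.

## Working session

There is one attempt and no reset: what is moved stays moved. The work goes in short steps, Python scripts to look and compute and a tool call to move; the robot and the scene stay as the last step left them, time stands still between calls to the robot, and variables do not carry over. Pictures are saved under pics/ and viewed, at most 10 in all, crops included, and the job is handed in when it is done.

Besides the shell and the picture viewer there is one more tool, called after ">>>" as a command line: name --pt "numbers of a row" for each row, then --argument value for the rest. arm_command: Moves the arm, as the interface text tells. Its arguments: {"type":"object","properties":{"targets":{"type":"array","items":{"type":"array","items":{"type":"number"}}}},"required":["targets"]}

```bash
mkdir -p pics; cat > h.py <<'E'
import numpy as np, cv2
from cell import env
def cast(c,uv,z):
    f=c["frame"].shape[0]/2/np.tan(np.radians(c["vertical_fov"])/2)
    K=np.array([[f,0,c["cx"]],[0,f,c["cy"]],[0,0,1.]])
    n=cv2.undistortPoints(np.array(uv,float).reshape(-1,1,2),K,np.array([c["k1"],0,0,0.]))[:,0]
    T=np.array(c["world_from_camera"]); d=np.c_[n,np.ones(len(n))]@T[:3,:3].T; o=T[:3,3]
    return o+d*((z-o[2])/d[:,2])[:,None]
E
python3 - <<'E'
from h import *
for n in("top","scene"):
    c=env.read_camera(n); cv2.imwrite(f"pics/{n}0.png",c["frame"][:,:,::-1])
    print(n,c["vertical_fov"],c["k1"],np.round(c["world_from_camera"],3).tolist())
s=env.state();print(s)
E
```

```text
top 47.0257499621995 -0.12405025280561713 [[0.029, -0.996, 0.087, 481.192], [-1.0, -0.03, -0.002, 1.998], [0.004, -0.087, -0.996, 1583.576], [0.0, 0.0, 0.0, 1.0]]
scene 46.70942622031067 -0.0005366768925459778 [[-0.866, 0.41, -0.285, 1015.842], [0.5, 0.703, -0.506, 712.967], [-0.007, -0.581, -0.814, 1210.018], [0.0, 0.0, 0.0, 1.0]]
{'t': 0.1, 'joints': array([-1.26259427e+00,  4.91518324e-01,  1.55940170e+00, -1.26071986e-05,
        1.09169322e+00, -1.05575580e-01]), 'qvel': array([ 0.00109945, -0.00156197, -0.00220357, -0.00023945,  0.00129234,
       -0.00010336]), 'tau': array([ 3.55783872e-03, -6.13622475e+01, -2.58606416e+01,  6.93908427e-02,
        4.70189180e-02, -4.71542626e-05]), 'eef_pos': array([ 251.25941144, -572.03091956,  214.10380717]), 'tcp_rot': array([-3.14057656e+00, -9.64302204e-05,  4.13783407e-01]), 'ft_force': array([ 0.7624291 , -0.44818851, -0.14459887]), 'moment': array([ 0.02415376, -0.00184718,  0.00315463]), 'grip_force': 0.0, 'opening': 1.0017918671945945}
```

View pics/top0.png

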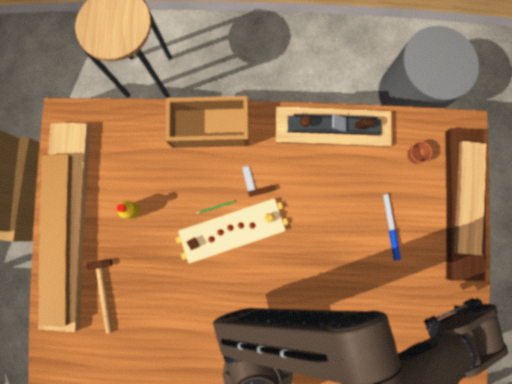

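View pics/scene0.png

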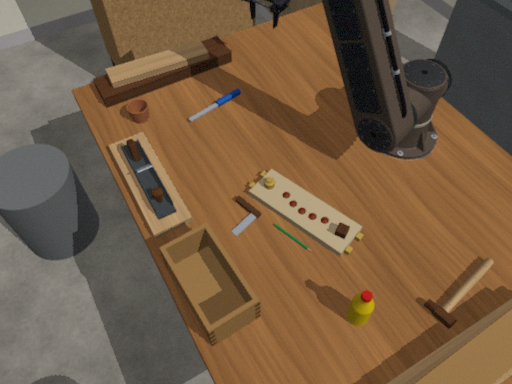

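The top view shows the pale panel around (232,230), with the brass weight at its right (-y) end near (270,217) and the dark offcut at the left near (195,242). The five plugs lie between them. The scene view agrees: brass at (269,183), plugs from (286,195) to (325,220). So the row starts at plug 1.

```bash
cat > m.py <<'E'
from h import *
def plugs(n,box,z=28):
    c=env.read_camera(n);x0,y0,x1,y1=box
    S=6;im=cv2.resize(c["frame"][y0:y1,x0:x1],None,fx=S,fy=S,interpolation=cv2.INTER_CUBIC)
    hsv=cv2.cvtColor(im,cv2.COLOR_RGB2HSV)
    m=(((hsv[...,0]<9)|(hsv[...,0]>170))&(hsv[...,1]>130)&(hsv[...,2]<190)).astype(np.uint8)
    k,_,st,ce=cv2.connectedComponentsWithStats(m)
    o=[(st[i,4]/S/S,*( (ce[i]+.5)/S-.5+[x0,y0])) for i in range(1,k) if st[i,4]>4*S*S]
    return c,im,np.array(o)
if __name__=="__main__":
  for n,b in(("top",(170,190,295,270)),("scene",(240,160,370,260))):
    c,im,o=plugs(n,b)
    cv2.imwrite(f"pics/{n}c.png",im[:,:,::-1])
    p=cast(c,o[:,1:],28)
    for a,q in zip(o,p): print(n,a.round(1),q.round(1))
E
python3 m.py
```

```text
top [ 14.1 240.5 225. ] [523.4  72.4  28. ]
top [ 13.6 252.  225. ] [524.7  32.2  28. ]
top [ 13.9 229.9 227.3] [514.3 109.6  28. ]
top [ 14.8 220.1 231.9] [497.  143.7  28. ]
top [ 14.4 211.1 238.9] [471.5 174.5  28. ]
scene [ 23.1 285.8 194.5] [525.  39.  28.]
scene [ 23.4 292.5 203.3] [524.7  79.   28. ]
scene [ 26.4 301.4 210.4] [515.1 116.   28. ]
scene [ 27.2 311.9 216. ] [498.  149.9  28. ]
scene [ 27.1 324.1 219.9] [473.4 181.2  28. ]
```

View pics/topc.png

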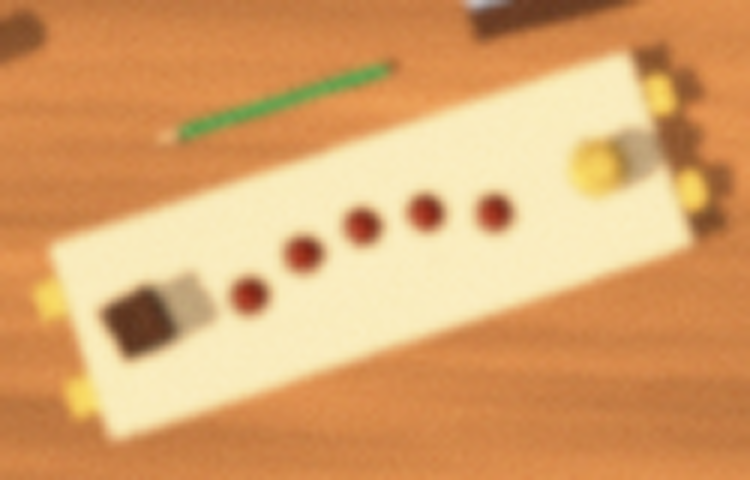

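View pics/scenec.png

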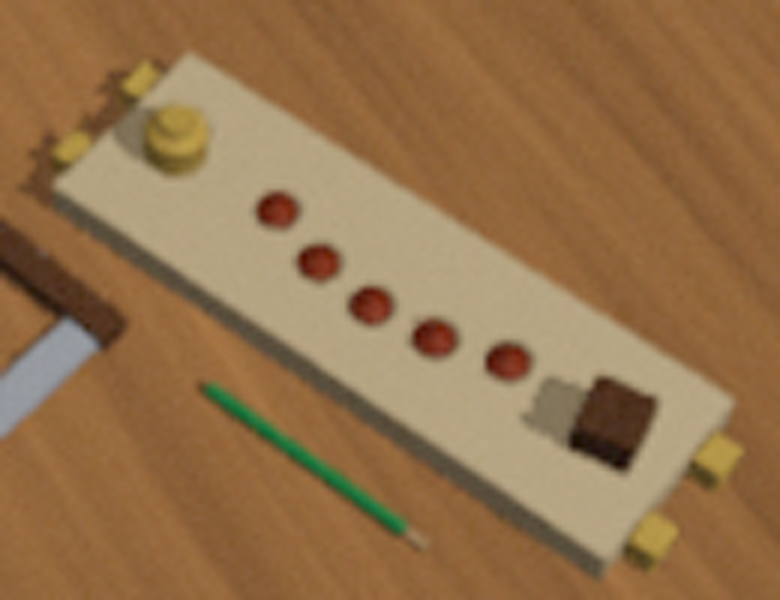

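The top crop shows the plugs from (495,212) on the right, next to the brass weight at (598,165), to (250,295) next to the offcut at (140,322). The scene crop shows the same row. Spacing (about 38 mm) and span (152 mm) match the spec. The two views differ by about 6.5 mm in y, so I'll use the mean for the approach and check it against the fingertips there.

>>> arm_command --pt "30 -27 0 0 0" --pt "60 -54 0 0 0" --pt "90 -81 0 0 0" --pt "120 -108 0 0 0" --pt "150 -135 0 0 0"

```text
t: 0.7
eef_pos: [334.7, -386.8, 214.6]
tcp_rot: [-3.142, -0.0, 0.414]
ft_force: [0.2, -0.4, 0.3]
opening: 0.639
grip_force: 0.0
```

>>> arm_command --pt "33 -30 10 0 0" --pt "66 -60 20 0 0" --pt "99 -90 30 0 0" --pt "132 -120 40 0 0" --pt "165 -149 50 0 0"

```text
t: 1.2
eef_pos: [425.9, -183.8, 164.4]
tcp_rot: [3.141, -0.0, 0.414]
ft_force: [1.8, -0.7, -0.7]
opening: 0.217
grip_force: 0.0
```

>>> arm_command --pt "30 -30 6 0 0" --pt "60 -60 12 0 0" --pt "90 -90 18 0 0" --pt "120 -120 24 0 0" --pt "140 -130 30 0 0"

```text
t: 1.7
eef_pos: [501.7, -7.4, 134.4]
tcp_rot: [-3.141, 0.0, 0.416]
ft_force: [-0.3, 0.2, -0.3]
opening: 0.004
grip_force: 0.0
```

>>> arm_command --pt "20 -15 0 0 0" --pt "38 -30 0 0 0" --pt "38 -30 35 0 0" --pt "38 -30 70 0 0" --pt "38 -30 70 0 0"

```text
t: 2.2
eef_pos: [522.3, 32.8, 61.4]
tcp_rot: [-3.139, 0.006, 0.414]
ft_force: [0.6, 0.4, 0.4]
opening: 0.005
grip_force: 0.0
```

```bash
python3 - <<'E'
from h import *
s=env.state();print(s["eef_pos"],s["ft_force"])
out=[]
for n,(x,y) in(("top",(246,215)),("scene",(288,190))):
    c=env.read_camera(n)
    f=c["frame"];cr=f[y-35:y+35,x-35:x+35]
    out.append(cv2.resize(cr,(400,400),interpolation=cv2.INTER_CUBIC))
    # project TCP
    T=np.linalg.inv(np.array(c["world_from_camera"]));p=T[:3,:3]@s["eef_pos"]+T[:3,3]
    F=192/np.tan(np.radians(c["vertical_fov"])/2);r=p[:2]/p[2];r=r*(1+c["k1"]*(r@r))
    u=r*F+[c["cx"],c["cy"]];print(n,u,(u-[x-35,y-35]+.5)*400/70)
cv2.imwrite("pics/a.png",np.hstack(out)[:,:,::-1])
E
```

```text
[522.27720962  32.76831473  61.44614985] [0.64848923 0.44905833 0.3729856 ]
top [251.58967477 225.419582  ] [234.79814152 262.39761144]
scene [285.96505144 186.76734397] [191.22886536 184.38482269]
```

View pics/a.png

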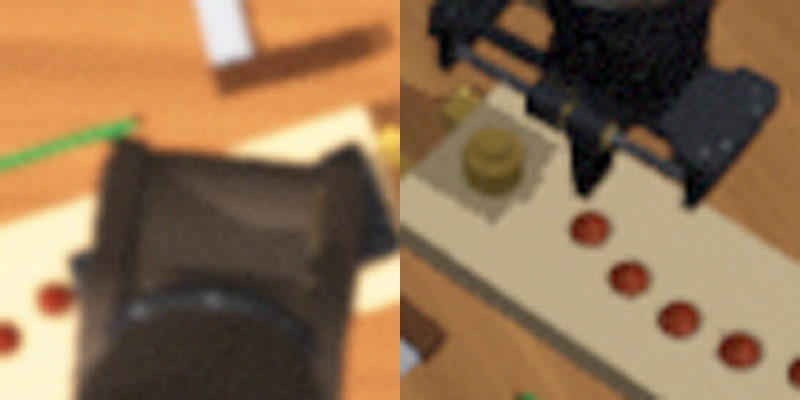

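The scene half shows the dark shut fingertip ending at about (587,188), near the projected TCP at (591,184). So the scene calibration holds to roughly 2 mm. The tip sits just on the weight side of plug 1, seen at (590,228). I'll nudge and lower.

>>> arm_command --pt "3 -2 10 0 0" --pt "3 -2 20 0 0" --pt "3 -2 24 0 0" --pt "3 -2 24 0 0"

```text
t: 2.7
eef_pos: [525.9, 35.5, 40.2]
tcp_rot: [-3.141, 0.001, 0.414]
ft_force: [-0.2, -1.3, -0.4]
opening: 0.007
grip_force: 0.0
```

```bash
python3 - <<'E'
from h import *
c=env.read_camera("scene");s=env.state();print(s["eef_pos"],s["ft_force"])
x,y=288,192
cv2.imwrite("pics/b.png",cv2.resize(c["frame"][y-25:y+25,x-25:x+25],(600,600),interpolation=cv2.INTER_CUBIC)[:,:,::-1])
T=np.linalg.inv(np.array(c["world_from_camera"]));p=T[:3,:3]@s["eef_pos"]+T[:3,3]
F=192/np.tan(np.radians(c["vertical_fov"])/2);u=p[:2]/p[2]*F+[c["cx"],c["cy"]];print(u,(u-[x-25,y-25]+.5)*12)
print((np.array([285.8,194.5])-[x-25,y-25]+.5)*12)
E
```

```text
[526.07051278  35.48006992  40.53829791] [-0.08636466 -0.03350448  0.53877223]
[285.10736538 191.64810589] [271.28838458 301.77727071]
[279.6 336. ]
```

View pics/b.png

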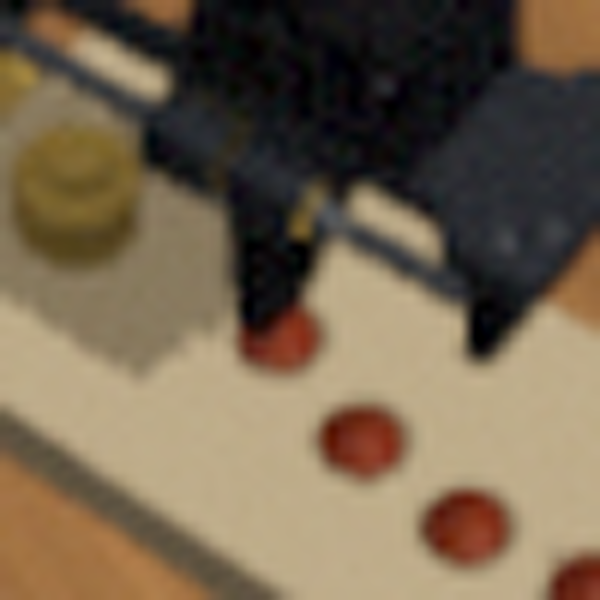

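The dark tip's base is around (270,310), matching the projected TCP at (271,302). Plug 1 is at (280,338), a few mm ahead in +y once the 10 mm height gap is allowed for. The scene view is the trustworthy one, so I'll aim at (525,38) and press in small steps.

>>> arm_command --pt "0 -2.5 5 0 0" --pt "0 -2.5 9 0 0" --pt "0 -2.5 11 0 0" --pt "0 -2.5 13 0 0" --pt "0 -2.5 14 0 0"

```text
t: 3.25
eef_pos: [525.1, 37.9, 26.5]
tcp_rot: [-3.142, 0.0, 0.414]
ft_force: [-0.7, 1.1, 2.9]
opening: 0.005
grip_force: 1.4
```

>>> arm_command --pt "0 0 0.7 0 0" --pt "0 0 1.4 0 0" --pt "0 0 2 0 0" --pt "0 0 2 0 0"

```text
t: 3.65
eef_pos: [525.1, 37.8, 24.6]
tcp_rot: [3.142, -0.0, 0.414]
ft_force: [-0.4, 0.9, 2.3]
opening: 0.005
grip_force: 1.0
```

>>> arm_command --pt "0 0 0.3 0 0" --pt "0 0 0.6 0 0" --pt "0 0 0.6 0 0"

```text
t: 3.95
eef_pos: [525.1, 37.8, 24.2]
tcp_rot: [3.141, -0.0, 0.414]
ft_force: [-1.7, 0.5, 5.3]
opening: 0.006
grip_force: 2.6
```

>>> arm_command --pt "0 0 0.2 0 0" --pt "0 0 0.3 0 0" --pt "0 0 0.3 0 0"

```text
t: 4.25
eef_pos: [525.2, 37.8, 24.1]
tcp_rot: [3.141, -0.0, 0.414]
ft_force: [-2.4, 0.5, 7.9]
opening: 0.006
grip_force: 4.2
```

Plug 1 is home: firm stop at z 24.1 with 8 N. Next is plug 2, at a shift of about (16,-37).

>>> arm_command --pt "0 0 -14 0 0" --pt "8 -18 -14 0 0" --pt "16 -37 -14 0 0" --pt "16 -37 -14 0 0" --pt "16 -37 -9 0 0"

```text
t: 4.75
eef_pos: [525.3, 78.1, 32.9]
tcp_rot: [3.141, -0.001, 0.415]
ft_force: [-0.4, -0.4, -0.7]
opening: 0.005
grip_force: 0.0
```

>>> arm_command --pt "0 0 2.5 0 0" --pt "0 0 5 0 0" --pt "0 0 7 0 0" --pt "0 0 8.5 0 0" --pt "0 0 8.5 0 0"

```text
t: 5.25
eef_pos: [525.0, 77.7, 24.3]
tcp_rot: [3.141, 0.0, 0.414]
ft_force: [-0.7, -2.0, 3.8]
opening: 0.006
grip_force: 1.5
```

>>> arm_command --pt "0 0 0.3 0 0" --pt "0 0 0.5 0 0" --pt "0 0 0.5 0 0"

```text
t: 5.55
eef_pos: [525.0, 77.8, 24.1]
tcp_rot: [3.141, -0.0, 0.414]
ft_force: [-1.3, -3.3, 8.4]
opening: 0.004
grip_force: 4.4
```

>>> arm_command --pt "0 0 -14 0 0" --pt "3 -19 -14 0 0" --pt "6 -38 -14 0 0" --pt "6 -38 -14 0 0" --pt "6 -38 -9 0 0"

```text
t: 6.05
eef_pos: [515.5, 115.4, 32.9]
tcp_rot: [3.141, -0.001, 0.415]
ft_force: [-0.6, -0.6, -0.2]
opening: 0.003
grip_force: 0.0
```

>>> arm_command --pt "0 0 2.5 0 0" --pt "0 0 5 0 0" --pt "0 0 7 0 0" --pt "0 0 8.5 0 0" --pt "0 0 8.5 0 0"

```text
t: 6.55
eef_pos: [515.2, 115.0, 24.2]
tcp_rot: [3.141, -0.0, 0.414]
ft_force: [0.2, -1.9, 3.4]
opening: 0.001
grip_force: 1.6
```

>>> arm_command --pt "0 0 0.3 0 0" --pt "0 0 0.5 0 0" --pt "0 0 0.5 0 0"

```text
t: 6.85
eef_pos: [515.3, 115.0, 24.1]
tcp_rot: [3.141, -0.0, 0.414]
ft_force: [-0.9, -2.9, 8.7]
opening: 0.0
grip_force: 4.3
```

>>> arm_command --pt "0 0 -14 0 0" --pt "-1 -19 -14 0 0" --pt "-2 -38 -14 0 0" --pt "-2 -38 -14 0 0" --pt "-2 -38 -9 0 0"

```text
t: 7.35
eef_pos: [498.4, 149.3, 32.9]
tcp_rot: [3.141, -0.001, 0.415]
ft_force: [0.8, -0.9, -1.1]
opening: 0.007
grip_force: 0.0
```

>>> arm_command --pt "0 0 2.5 0 0" --pt "0 0 5 0 0" --pt "0 0 7 0 0" --pt "0 0 8.5 0 0" --pt "0 0 8.5 0 0"

```text
t: 7.85
eef_pos: [498.3, 149.0, 24.2]
tcp_rot: [3.141, -0.0, 0.414]
ft_force: [-0.1, -1.5, 3.6]
opening: 0.006
grip_force: 1.6
```

>>> arm_command --pt "0 0 0.3 0 0" --pt "0 0 0.5 0 0" --pt "0 0 0.5 0 0"

```text
t: 8.15
eef_pos: [498.3, 149.0, 24.1]
tcp_rot: [3.141, -0.001, 0.414]
ft_force: [-1.5, -3.2, 8.9]
opening: 0.003
grip_force: 4.4
```

>>> arm_command --pt "0 0 -14 0 0" --pt "-5 -19 -14 0 0" --pt "-10 -38 -14 0 0" --pt "-10 -38 -14 0 0" --pt "-10 -38 -9 0 0"

```text
t: 8.65
eef_pos: [474.0, 180.2, 32.9]
tcp_rot: [3.141, -0.001, 0.415]
ft_force: [0.0, -0.1, 0.9]
opening: 0.009
grip_force: 0.0
```

>>> arm_command --pt "0 0 2.5 0 0" --pt "0 0 5 0 0" --pt "0 0 7 0 0" --pt "0 0 8.5 0 0" --pt "0 0 8.5 0 0"

```text
t: 9.15
eef_pos: [473.9, 179.8, 24.2]
tcp_rot: [3.141, -0.0, 0.414]
ft_force: [0.6, -1.2, 3.0]
opening: 0.007
grip_force: 1.5
```

>>> arm_command --pt "0 0 0.3 0 0" --pt "0 0 0.5 0 0" --pt "0 0 0.5 0 0"

```text
t: 9.45
eef_pos: [473.9, 179.8, 24.1]
tcp_rot: [3.141, -0.001, 0.414]
ft_force: [-0.9, -3.3, 9.8]
opening: 0.005
grip_force: 4.5
```

All five are home. Next I lift straight up and check.

>>> arm_command --pt "0 0 -15 0 0" --pt "0 0 -50 0 0" --pt "0 0 -95 0 0" --pt "0 0 -140 0 0" --pt "0 0 -170 0 0"

```text
t: 9.95
eef_pos: [473.8, 180.2, 196.5]
tcp_rot: [3.141, -0.002, 0.414]
ft_force: [-0.1, 0.3, -0.5]
opening: 0.005
grip_force: 0.0
```

>>> arm_command --pt "0 0 -10 0 0" --pt "0 0 -10 0 0" --pt "0 0 -10 0 0"

```text
t: 10.25
eef_pos: [473.0, 179.9, 202.4]
tcp_rot: [-3.141, 0.002, 0.414]
ft_force: [-0.4, -0.3, -0.4]
opening: 0.003
grip_force: 0.0
```

```bash
python3 - <<'E'
from h import *
c=env.read_camera("scene")
cv2.imwrite("pics/e.png",cv2.resize(c["frame"][150:270,230:380],(750,600),interpolation=cv2.INTER_CUBIC)[:,:,::-1])
E
```

```text
(no output)
```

View pics/e.png

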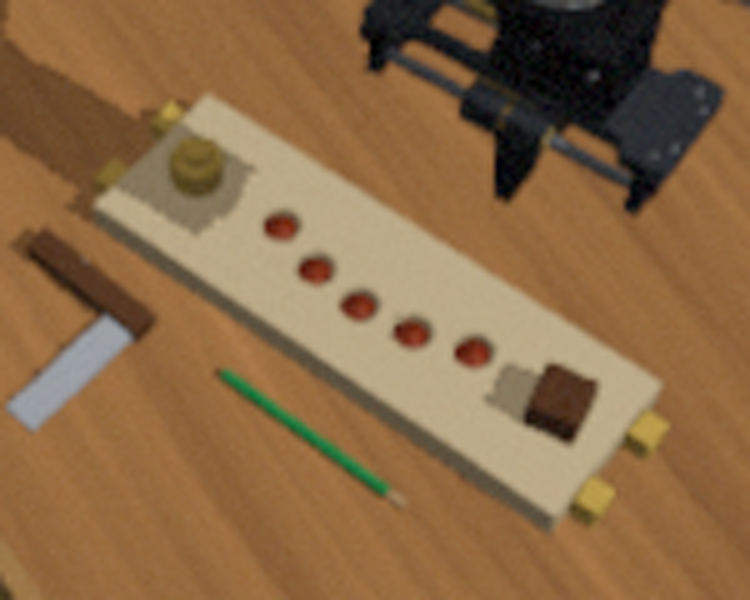

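The picture shows all five plugs, (282,225) to (473,352), sunk evenly in their holes. The weight (197,165), offcut (562,402), pencil and square are undisturbed, and the gripper is clear.

```bash
python3 -c "
from cell import env
print(env.job_done())"
```

```text
the job is handed in; nothing more can be done
None
```

All five plugs were pressed to their stops in order from the brass-weight end, each with under 10 N at the wrist and the fingertips staying within about 2 cm of the panel; the arm was then lifted clear, nothing else in the final picture had moved, and the job was handed in at about 10 s.

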